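Slide the glass pane under the light box's spring clips

ROBOT

A 6-joint arm with a two-finger parallel gripper is mounted at the origin on the work surface. World frame = base frame: x ahead of the robot, y to its left, z up, the work surface at z = 0. Lengths are in mm, angles in rad, forces in N, time in s.
With the tool pointing down it reaches from about 300 to 775 mm from the base axis. Payload 14.6 kg.
Tool frame: the origin (TCP) lies between the finger pads; the fingertips stand 19 mm ahead of it and the grasp point (between the pads) is the TCP; z points along the fingers, y is the line along which they close (so a half turn about z gives the same grasp; the last joint's range is limited). The gripper opens to 94 mm and grips with 3 to 60 N. Pads are 16 mm wide; open, the fingers measure 119 mm over their backs; the gripper's body (75 mm by 177 mm) begins 78 mm behind the grasp point.
Start: joints at [1.266, 0.3, 1.521, -0, 1.321, -0.067], TCP at [129.559, 534.513, 224.446] pointing down, gripper open.
Joint ranges: [-3.03, 3.03], [-0.79, 2.21], [0.23, 2.52], [-1.04, 4.18], [0, 3.07], [-2.55, 2.55]. Speed limits (rad/s): [2.22, 2.22, 2.57, 3.14, 3.14, 3.14].

INTERFACE

Orientations are given as [roll, pitch, yaw] about the fixed x, y, z axes, in that order (R = Rz(yaw) Ry(pitch) Rx(roll)).
In Python, from cell import monitor, imaging, job, find_in, trace gives the robot as it stands. The module is installed in compiled form; this text tells all that it offers.
- The arm moves only by the tool arm_command, never from a script. Its argument "steps" is a list of rows, each a list of 5 numbers: the opening, from 0 (shut) to 1 (fully open), then the shift along the tool's x, y, z in mm, then the turn about the tool's z in degrees. In form: [[gripper, dx, dy, dz, turn], ...]. A call has 1 to 20 rows; each row is the pose to reach, as a shift and turn from the pose commanded when the call began, along the tool's axes at that moment; what a row does not reach only later rows make up. A row lasts 1/8 s, in which the tool goes at most 62.5 mm and 10.7 degrees, less where a joint would pass 70% of its speed; a pose out of reach is approached as far as the arm can. A call with a gripper value outside its range is refused whole. The fingers move at their own pace and stop on an object; "force" is the grip in N (left out, the last holds). Time passes only in rows, so rows that repeat a pose let the fingers close. It gives the time, the measured TCP pose, the force, the opening and the grip force at its end, in the units of the state.
- monitor.read_state(): the state, without advancing time (a new reading comes with each control period).
- imaging.camera(name): name is "scene" or "top"; returns a dict with "img" (384x512x3 uint8, red, green, blue), "mtx" (3x3 intrinsics, pixels), "view" (4x4, takes a point from world to camera coordinates). Camera axes: x right, y down, z forward; pixel columns grow to the right and rows downward; lengths in mm; the calibration is good to about 2 mm. A picture is of the moment at which its call begins. There is no depth.
- job.sign_off(): hands the job in; it is judged then, once.
Trained networks look in a picture, given as the dict that the camera call returned (one of the last four; its "shot" number tells which), for a name from the list of things; names that differ only in an ending like _2 or _b are one class to them, and where a whole thing is asked for, a point or a joint stands for the part that bears it (a point fixed in the world has none). Each returns a list of dicts, best first, with "p" (0 to 1); they miss things now and then, are a little off and sometimes report something else, mostly with a low value. They report only what shows in the picture. A call takes as long as a camera call. They do not tell look-alikes from the thing itself.
- find_in(picture, target): "rect" ([centre column, centre row, width, height] in pixels, round what is visible of it).
- trace(picture, target): "region" (384x512 bool, what is visible of it) and "rect" ([centre column, centre row, width, height] in pixels, round what is visible of it).
The state is a dict: "clock": time; "joints": joint angles; "qd": joint speeds; "effort": joint torques, N m; "eef_pos": TCP position; "eef_rot": TCP orientation; "wrist_force": force on the tool from outside, world axes, zero at the start; "moment": the same for the moment, N m; "finger_gap": finger opening in mm; "finger_force": force on a finger pad.
Only numpy, scipy, OpenCV 4.12 (cv2) and the standard library are available. Lean on these libraries where they do the work, as an engineer would, in place of code of your own. Each camera call takes 0.05 s, during which the arm holds its last target. There are 200 camera calls.

TASK

Load the glass pane with the wooden grip into the light box for painting: lay it on the bed, plain edge first, and slide it along between the rails under both spring clips, until it is fully home at the buffer and both clips have snapped down behind it. Push by feel and gently, do not ram the buffer or press hard on the glass, keep the pane level, and leave everything else on the table where it stands. Let go of the pane at the end.

Things in the scene. Friction and masses are not known exactly. Their poses are not given: they have to be found in the camera images.
- pane: Loose glass pane, 160 g, flat on the table: 70 mm along x, 110 along y, 8 thick. Origin: centre of its underside; +x = plain leading edge. Wooden grip near the trailing edge: upright block 12 (x) x 24 (y) mm, centred at x = -27 mm, y = 0, top 42 mm above the underside. Grip it across the 12 mm, fingers before and behind it, to pass between the clips.
- stage: Low light box, fixed: bed from x = -140 to +100 mm, y +-75, white top 30 mm above its origin (on the table). The pane slides on it along +x between rails 6 mm high, inner faces at y = +-57.5 mm, from x = -60 to +45; their mouths flare out to x = -94. An end block with buffer and clips is clamped across the far end, up to 25 mm above the bed.
- bed (a point): Point on the top of the light box's bed, on its centre line at stage x = 0, axes as the stage. The end block's place is not measured: the face of its buffer lies anywhere from 47 to 73 mm beyond this point in +x, so the depth must be found by feel. The bed is hard: a stiff arm that pushes down on it while sliding jams the pane; it also slides in 1 mm above the bed.
- clip_left (a joint): Sprung steel clip (rad) at stage y = +38 mm, 10 wide, reaching from the end block back to -x. Nose 76 mm before the buffer face, 2 above the bed; upturned lip begins 104 before the face, 16 above the bed. The sliding pane lifts it (both: 5 to 15 N), it drags a few N, then drops behind the trailing edge with up to 3 mm play. 0 = down, about 0.065 = riding on the glass.
- clip_right (a joint): The same clip at stage y = -38 mm. At the nose each clip presses with about 1 N when down and 2.4 N when riding on the glass.
- buffer (a joint): How far the sprung rubber buffer at the front of the end block (50 mm wide) is pushed in by the pane's leading edge, in m, along +x of the stage: 0 at rest, 5 N per mm. Past 4 mm (20 N) counts as ramming.
- caddy: Bystander: open plywood tray 100 x 100 mm with four paint pots, 73 mm high; origin at its underside centre.
- jar: Bystander: small jar, 42 mm across, 60 mm high; origin at its underside centre.
- candle: Bystander: thick candle, 64 mm across, 100 mm high; origin at its underside centre.
- paint: Bystander: paint bottle, 48 mm across, 120 mm high; origin at its underside centre.
- bowl: Bystander: glass bowl, 100 mm across, 40 mm high; origin at its underside centre.
- knife: Bystander: spatula 200 mm long lying flat; origin at its underside (middle of its length).
- tape: Bystander: roll of tape lying flat, 80 mm across, 20 mm high; origin at its underside centre.
Mind the look-alikes: they are no part of the job. What is shaped like the pane but red or turquoise is not meant.

How it is judged:
By the outcome, as a careful person would: the job done as asked, in the order asked, and still so for the second after the job is handed in, with the robot touching nothing.
It also fails if it takes over 70 s, if anything falls off the work surface, if the arm or the gripper's body presses on something with over 40 N, if the wrist force passes 120 N, or if a joint passes its speed limit or range.

## Working session

There is one attempt and no reset: what is moved stays moved. The work goes in short steps, Python scripts to look and compute and a tool call to move; the robot and the scene stay as the last step left them, time stands still between calls to the robot, and variables do not carry over. Pictures are saved under pics/ and viewed, at most 10 in all, crops included, and the job is handed in when it is done.

Besides the shell and the picture viewer there is one more tool, called after "Request:" by a JSON object that holds its "method" and its "body". arm_command: Moves the arm, as the interface text tells. Its arguments: {"type":"object","properties":{"steps":{"type":"array","items":{"type":"array","items":{"type":"number"}}},"force":{"type":"number"}},"required":["steps"]}

```bash
mkdir -p pics
cat > h.py <<'E'
import numpy as np, cv2
from cell import monitor, imaging, job, find_in, trace
def save(img,n): cv2.imwrite('pics/'+n,cv2.cvtColor(np.ascontiguousarray(img),cv2.COLOR_RGB2BGR))
def ray(c,u,v,z):
    K=c['mtx'];V=c['view'];d=V[:3,:3].T@np.linalg.inv(K)@[u,v,1];o=-V[:3,:3].T@V[:3,3]
    return o+d*(z-o[2])/d[2]
def proj(c,p):
    q=c['view'][:3,:3]@np.array(p,float)+c['view'][:3,3];q=c['mtx']@q;return q[:2]/q[2]
E
python3 - <<'E'
from h import *
t=imaging.camera('top');s=imaging.camera('scene')
save(np.hstack([cv2.resize(t['img'],(400,300)),cv2.resize(s['img'],(400,300))]),'both.png')
save(cv2.resize(t['img'],(800,600)),'top.png')
for n in ['pane','stage','clip_left','buffer']:
  for c,nm in((t,'top'),(s,'scene')):
    print(n,nm,[(round(d['p'],2),np.round(d['rect']).tolist()) for d in find_in(c,n)])
o=-t['view'][:3,:3].T@t['view'][:3,3];print(o, -s['view'][:3,:3].T@s['view'][:3,3]);print(monitor.read_state())
E
```

```text
pane top [(0.97, [225.0, 245.0, 33.0, 36.0]), (0.94, [197.0, 201.0, 34.0, 25.0]), (0.83, [279.0, 259.0, 32.0, 34.0]), (0.79, [171.0, 255.0, 39.0, 29.0]), (0.76, [125.0, 247.0, 35.0, 23.0])]
pane scene [(0.88, [248.0, 160.0, 31.0, 21.0]), (0.78, [314.0, 212.0, 39.0, 22.0]), (0.78, [398.0, 198.0, 35.0, 24.0]), (0.71, [293.0, 179.0, 33.0, 22.0]), (0.65, [349.0, 189.0, 37.0, 31.0])]
stage top [(0.58, [276.0, 188.0, 56.0, 71.0])]
stage scene [(0.69, [223.0, 205.0, 68.0, 62.0])]
clip_left top [(0.64, [264.0, 182.0, 6.0, 34.0]), (0.44, [277.0, 189.0, 50.0, 76.0]), (0.15, [287.0, 174.0, 4.0, 28.0])]
clip_left scene []
buffer top []
buffer scene []
[ 332.90146693   97.54236883 1593.11082523] [1292.17316988  409.18677566  774.7310091 ]
{'clock': 0.5, 'joints': array([ 1.26639137e+00,  2.99914566e-01,  1.52103660e+00, -1.28550634e-05,
        1.32068875e+00, -6.65678110e-02]), 'qd': array([-0.00063586, -0.00102585, -0.00152843,  0.00081825, -0.00060654,
        0.00066001]), 'effort': array([-3.16227624e-05, -5.31349504e+01, -3.52739918e+01,  7.08135241e-02,
        2.14892125e-02, -3.47587149e-05]), 'eef_pos': array([129.56285429, 534.49942278, 224.4220912 ]), 'eef_rot': array([-3.14154467e+00,  9.28384605e-06,  2.90375869e+00]), 'wrist_force': array([ 0.10379648,  0.6811373 , -0.17339046]), 'moment': array([0.01111032, 0.01125732, 0.00991257]), 'finger_force': 0.0, 'finger_gap': 94.1307721484015}
```

View pics/top.png

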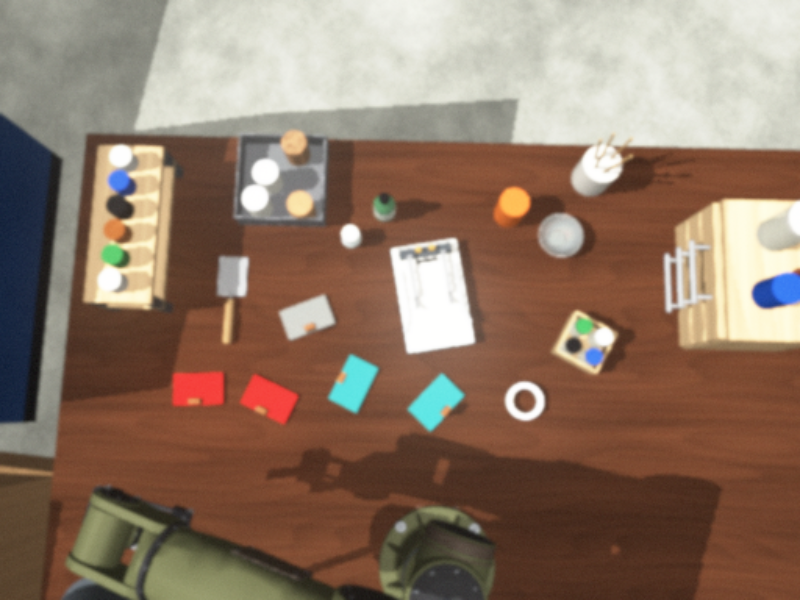

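View pics/both.png

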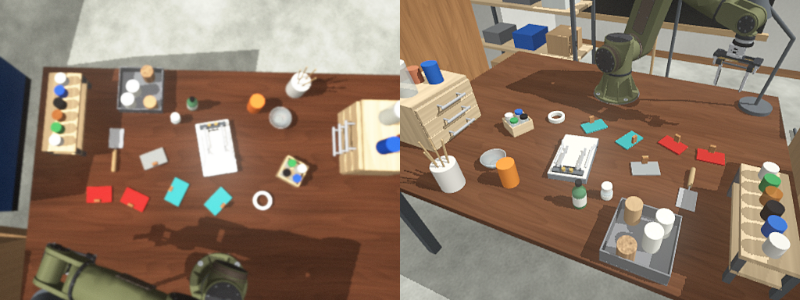

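Pane-shaped candidates in the top image (512x384 px): grey (197,203), red (125,247) and (171,255), turquoise (225,245) and (279,259). The grey one, with a wooden grip on its robot-facing long edge at about (199,209), is the glass pane. The light box is at (276,188), with its end block at the far (upper) end.

```bash
cat > fit.py <<'E'
from h import *
from scipy.optimize import minimize
def loc(p,pts):
    c,s=np.cos(p[2]),np.sin(p[2]);P=np.array(pts,float)
    return np.c_[p[0]+c*P[:,0]-s*P[:,1],p[1]+s*P[:,0]+c*P[:,1],P[:,2]]
def render(c,polys,win):
    x0,y0,w,h=win;S=8;m=np.zeros((h*S,w*S),np.float32)
    for W in polys:
        uv=np.array([proj(c,q) for q in W]);uv=(uv-[x0,y0]+.5)*S-.5
        cv2.fillConvexPoly(m,cv2.convexHull(np.round(uv*16).astype(np.int32)),1,shift=4)
    return cv2.GaussianBlur(cv2.resize(m,(w,h),interpolation=cv2.INTER_AREA),(0,0),.7)
def fit(c,p0,polyf,win,obs):
    f=lambda p:np.mean((render(c,polyf(p),win)-obs)**2)
    best=None
    for dy in (-.06,0,.06):
        r=minimize(f,[p0[0],p0[1],p0[2]+dy],method='Nelder-Mead',options=dict(initial_simplex=[np.add([p0[0],p0[1],p0[2]+dy],d) for d in ([0,0,0],[8,0,0],[0,8,0],[0,0,.1])],xatol=.02,fatol=1e-7))
        if best is None or r.fun<best.fun: best=r
    return best
E
cat > meas.py <<'E'
from fit import *
t=imaging.camera('top')
I=t['img'].astype(np.float32)
def box(x0,x1,y0,y1,z0,z1): return [(x,y,z) for x in (x0,x1) for y in (y0,y1) for z in (z0,z1)]
# pane
for d in trace(t,'pane'):
    if abs(d['rect'][0]-197)<5:
        r=cv2.minAreaRect(np.argwhere(d['region'])[:,::-1].astype(np.float32));print('pane rect',r);c0=ray(t,*r[0],8)
print('pane c0',c0,'grip',ray(t,199,209,40))
for n in ['stage']:
    d=trace(t,n)[0];r=cv2.minAreaRect(np.argwhere(d['region'])[:,::-1].astype(np.float32));print(r);s0=ray(t,*r[0],30);print('stage',s0)
print(proj(t,(0,0,0)),proj(t,(400,0,0)),proj(t,(400,100,0)))
a=cv2.resize(t['img'][180:226,170:225],(395,330),interpolation=cv2.INTER_NEAREST)
b=cv2.resize(t['img'][145:232,243:310],(395,513),interpolation=cv2.INTER_NEAREST)
a=np.vstack([a,np.zeros((183,395,3),np.uint8)]);save(np.hstack([a,b]),'crop.png')
for u,v in((195,200),(190,190),(270,205),(255,225)):print(I[v,u])
E
python3 meas.py
```

```text
pane rect ((195.56895446777344, 202.6724090576172), (20.24079132080078, 32.496681213378906), 68.19859313964844)
pane c0 [526.87753749 302.39479713   8.        ] grip [501.30760856 285.3980087   40.        ]
((275.8939514160156, 189.1793670654297), (67.5500259399414, 43.859500885009766), 80.78897094726562)
stage [579.21013835  21.17332483  30.        ]
[278.48559119 361.03445736] [280.54480663 241.32733388] [251.93080375 240.51790878]
[215. 215. 209.]
[130.  79.  57.]
[255. 255. 254.]
[137.  96.  76.]
```

View pics/crop.png

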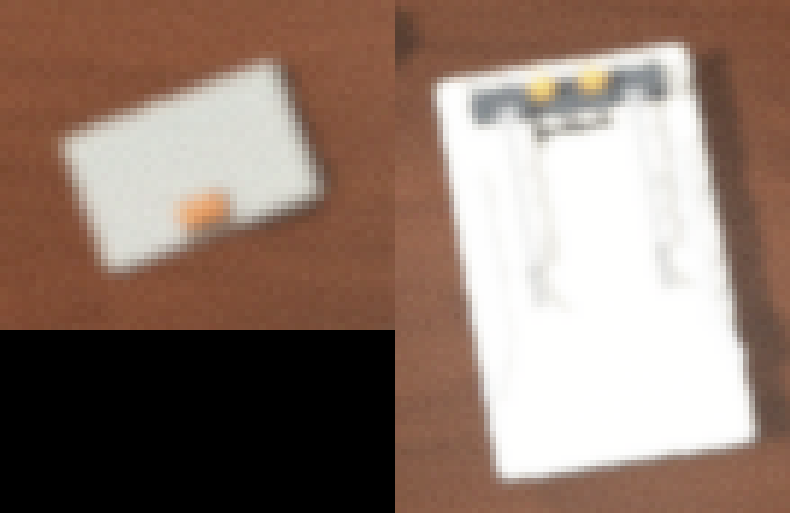

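The crop confirms the choice: a grey glass pane with its orange-wood grip at (199,209) near the edge facing the robot. The bed lies clear, with the end block and clips at the far end.

```bash
cat >> fit.py <<'E'
def box(x0,x1,y0,y1,z0,z1): return [(x,y,z) for x in (x0,x1) for y in (y0,y1) for z in (z0,z1)]
def obsmask(c,win,white):
    x0,y0,w,h=win;R=c['img'][y0:y0+h,x0:x0+w].astype(np.float32)
    B=R[...,2];bg=np.percentile(B,15)
    o=np.clip((B-bg)/(white-bg),0,1);return o,R
def fitbody(c,p0,bx,ignore,white,name,show=True):
    uv=np.array([proj(c,q) for q in loc(p0,bx)]);a=np.floor(uv.min(0)-7).astype(int);b=np.ceil(uv.max(0)+7).astype(int)
    win=(*a,*(b-a));o,R=obsmask(c,win,white)
    def f(p):
        m=render(c,[loc(p,bx)],win);ig=np.ones_like(m)
        for g in ignore: ig*=(1-np.minimum(1,4*render(c,[loc(p,g)],win)))
        return np.sum(ig*(m-o)**2)/300
    best=None
    for dy in (-.06,.06):
        s=[np.add(p0,d) for d in ([0,0,dy],[6,0,dy],[0,6,dy],[0,0,-dy])]
        r=minimize(f,p0,method='Nelder-Mead',options=dict(initial_simplex=s,xatol=.02,fatol=1e-7))
        if best is None or r.fun<best.fun: best=r
    print(name,np.round(best.x,3),round(best.fun,4));return best.x
PANE=box(-35,35,-55,55,0,8);GRIP=box(-38,-16,-16,16,8,44)
ST=box(-140,100,-75,75,0,30);STT=box(-140,100,-75,75,30,30)
EB=box(-90,96,-60,60,30,56)
E
python3 - <<'E'
from fit import *
t=imaging.camera('top');s=imaging.camera('scene')
for c,n in((t,'top'),(s,'scene')):
    fitbody(c,[525,300,.37],PANE,[GRIP],205,'pane '+n)
    p=fitbody(c,[590,21,.15],ST,[EB],245,'stage '+n)
    p=fitbody(c,[590,21,.15],STT,[EB],245,'stage toponly '+n)
for n in ['candle','jar','paint','bowl','caddy','tape','knife']:
    for d in find_in(t,n)[:1]: print(n,round(d['p'],2),np.round(ray(t,*d['rect'][:2],30)))
E
```

```text
pane top [5.27645e+02 3.01165e+02 3.90000e-01] 0.0114
stage top [6.01532e+02 2.40130e+01 1.89000e-01] 0.0524
stage toponly top [6.00044e+02 2.42920e+01 1.88000e-01] 0.0806
pane scene [5.23446e+02 3.02367e+02 3.88000e-01] 0.0371
stage scene [5.93094e+02 2.11060e+01 1.95000e-01] 0.9955
stage toponly scene [6.0112e+02 2.6973e+01 1.8800e-01] 0.4478
candle 0.69 [ 787. -149.   30.]
jar 0.55 [713. 209.  30.]
paint 0.61 [778. 132.  30.]
bowl 0.91 [ 730. -262.   30.]
tape 0.57 [ 353. -178.   30.]
knife 0.81 [557. 467.  30.]
```

Request:
{"method": "arm_command", "body": {"steps": [[0.5,-60,-21,16,9],[0.5,-120,-42,32,18],[0.5,-180,-63,48,27],[0.5,-240,-85,64,36],[0.5,-300,-106,80,45],[0.5,-360,-127,96,54],[0.5,-420,-148,114,54],[0.5,-420,-148,114,54],[0.5,-420,-148,114,54],[0.5,-420,-148,114,54]], "force": 30}}

```text
clock: 2.35
eef_pos: [502.0, 292.8, 110.9]
eef_rot: [3.141, -0.0, 1.963]
wrist_force: [-0.7, 0.6, -0.6]
finger_gap: 46.9
finger_force: 0.0
```

Run:
```python
from h import *
s=imaging.camera('scene');u=proj(s,(505,292,60)).astype(int);print(u)
a=s['img'][u[1]-40:u[1]+40,u[0]-50:u[0]+50];save(cv2.resize(a,(800,600),interpolation=cv2.INTER_CUBIC),'g1.png')
for p in((502.6,290.9,42),(505,292,90)):print((proj(s,p)-u+[50,40])*[8,7.5])
```

```text
[313 196]
[399.77583012 334.71858931]
[415.65801883 251.49221711]
```

View pics/g1.png

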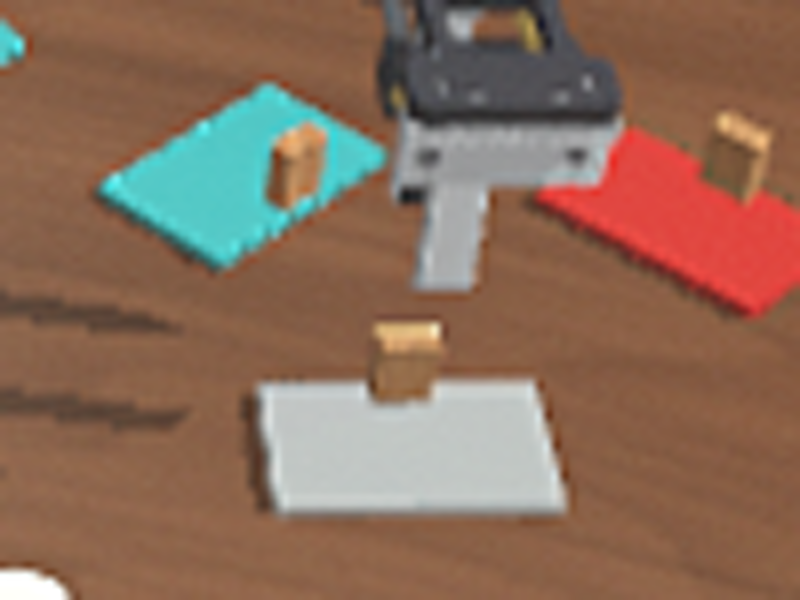

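The picture shows the wooden grip top at (405,332), as predicted (400,335). The open fingers straddle it, so I can go down.

Request:
{"method": "arm_command", "body": {"steps": [[0.5,0,0,40,0],[0.5,0,0,70,0],[0.5,0,0,79,0],[0.5,0,0,79,0],[0,0,0,79,0],[0,0,0,79,0],[0,0,0,79,0],[0,0,0,79,0],[0,0,0,79,0],[0,0,0,79,0]], "force": 40}}

```text
clock: 3.65
eef_pos: [503.0, 291.7, 31.7]
eef_rot: [3.141, 0.0, 1.961]
wrist_force: [-0.8, -1.1, 4.3]
finger_gap: 11.7
finger_force: 40.0
```

Request:
{"method": "arm_command", "body": {"steps": [[0,0,0,-15,0],[0,0,0,-40,0],[0,0,0,-75,0],[0,-25,-17,-75,1],[0,-65,-45,-75,3],[0,-105,-73,-75,5],[0,-145,-100,-75,7],[0,-185,-128,-75,9],[0,-220,-153,-75,10.6],[0,-243,-169,-75,11.6],[0,-251,-175,-75,11.6],[0,-251,-175,-75,11.6],[0,-251,-175,-75,11.6],[0,-251,-175,-75,11.6]]}}

```text
clock: 5.4
eef_pos: [436.7, -6.3, 106.5]
eef_rot: [-3.142, -0.0, 1.76]
wrist_force: [-0.1, -0.2, -0.7]
finger_gap: 11.7
finger_force: 40.0
```

```bash
cat > look.py <<'E'
from fit import *
import sys
t=imaging.camera('top');s=imaging.camera('scene')
st=monitor.read_state();print({k:np.round(st[k],3) for k in('eef_pos','eef_rot','wrist_force','finger_gap')})
h=st['eef_pos'][2]-31.7;yw=st['eef_rot'][2]-np.pi/2
P=[(x,y,z+h) for x,y,z in PANE];pc=[st['eef_pos'][0]+27*np.cos(yw),st['eef_pos'][1]+27*np.sin(yw),yw]
print('expected pane',np.round(pc,3))
def over(c,bodies,n):
    uv=np.array([proj(c,q) for q in loc([601,24,.189],ST)]+[proj(c,q) for q in loc(pc,P)])
    a=np.floor(uv.min(0)-12).astype(int);b=np.ceil(uv.max(0)+12).astype(int);k=min(400/(b-a)[0],560/(b-a)[1])
    im=cv2.resize(c['img'][a[1]:b[1],a[0]:b[0]],None,fx=k,fy=k,interpolation=cv2.INTER_CUBIC);return im
A=over(t,0,0);B=over(s,0,0);H=max(A.shape[0],B.shape[0]);pad=lambda i:np.vstack([i,np.zeros((H-i.shape[0],i.shape[1],3),np.uint8)])
save(np.hstack([pad(A),pad(B)]),sys.argv[1])
E
python3 look.py l1.png
```

```text
{'eef_pos': array([436.64 ,  -6.492, 106.38 ]), 'eef_rot': array([-3.141, -0.   ,  1.76 ]), 'wrist_force': array([ 0.254,  0.107, -2.694]), 'finger_gap': np.float64(11.54)}
expected pane [ 4.63159e+02 -1.42100e+00  1.89000e-01]
```

View pics/l1.png

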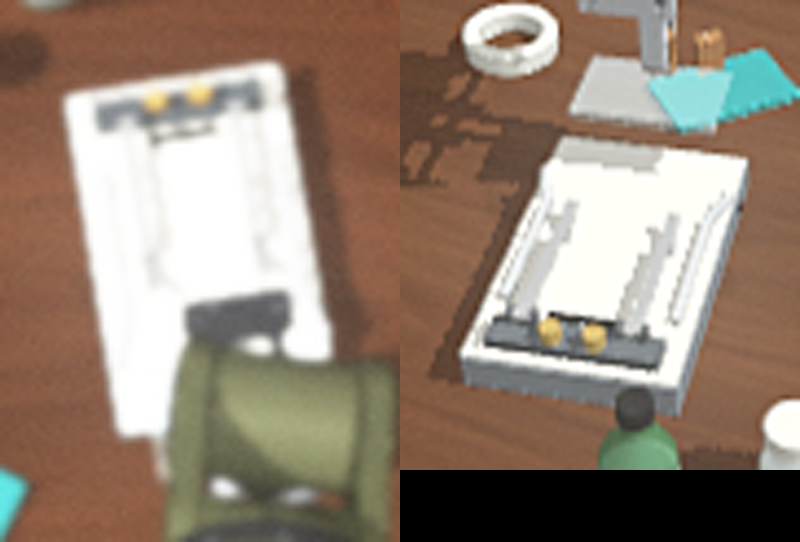

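The picture shows the pane held level behind the bed and in line with it. Top-view and scene fits agree that the lateral error is about 0.3 mm, so I lower it to about 1 mm above the bed.

Request:
{"method": "arm_command", "body": {"steps": [[0,0,0,20,0],[0,0,0,35,0],[0,0,0,41,0],[0,0,0,43,0],[0,0,0,43,0],[0,0,0,43,0]]}}

```text
clock: 6.25
eef_pos: [436.8, -7.0, 63.8]
eef_rot: [3.141, 0.0, 1.759]
wrist_force: [0.8, -0.2, -1.1]
finger_gap: 11.7
finger_force: 40.0
```

```bash
cat > rd.py <<'E'
import numpy as np
from cell import monitor
w=[];
s=monitor.read_state();a=.188;R=np.array([[np.cos(a),np.sin(a),0],[-np.sin(a),np.cos(a),0],[0,0,1]])
print(round(s['clock'],2),'stage TCP',np.round(R@(s['eef_pos']-[600,24.3,0]),2),'F stage',np.round(R@s['wrist_force'],1),'M',np.round(R@s['moment'],2),'gap',round(s['finger_gap'],2))
E
python3 rd.py
```

```text
6.25 stage TCP [-166.14   -0.26   63.82] F stage [ 0.7 -0.4 -1.1] M [-0.04  0.09 -0.01] gap 11.7
```

Request:
{"method": "arm_command", "body": {"steps": [[0,0.6,0,1,0],[0,0.6,5,1,0],[0,0.6,10,1,0],[0,0.6,15,1,0],[0,0.6,20,1,0],[0,0.6,24,1,0],[0,0.6,28,1,0],[0,0.6,32,1,0],[0,0.6,36,1,0],[0,0.6,40,1,0],[0,0.6,44,1,0],[0,0.6,46,1,0],[0,0.6,46,1,0]]}}

```text
clock: 7.88
eef_pos: [481.7, 2.2, 62.4]
eef_rot: [-3.142, -0.0, 1.759]
wrist_force: [1.3, 0.3, -1.8]
finger_gap: 11.5
finger_force: 40.0
```

```bash
python3 rd.py;python3 rd.py
```

```text
7.88 stage TCP [-120.33    0.44   62.4 ] F stage [ 1.3  0.  -1.8] M [-0.07  0.09 -0.01] gap 11.47
7.88 stage TCP [-120.33    0.44   62.4 ] F stage [ 1.3  0.  -1.8] M [-0.07  0.09 -0.01] gap 11.47
```

Request:
{"method": "arm_command", "body": {"steps": [[0,0,3,0,0],[0,0,6,0,0],[0,0,9,0,0],[0,0,12,0,0],[0,0,15,0,0],[0,0,18,0,0],[0,0,20,0,0],[0,0,20,0,0]]}}

```text
clock: 8.88
eef_pos: [501.4, 6.0, 62.4]
eef_rot: [-3.142, -0.0, 1.759]
wrist_force: [-0.0, -0.5, -1.2]
finger_gap: 12.2
finger_force: 40.0
```

```bash
python3 rd.py
```

```text
8.88 stage TCP [-100.3     0.41   62.42] F stage [-0.1 -0.4 -1.2] M [-0.01  0.15 -0.01] gap 12.17
```

Request:
{"method": "arm_command", "body": {"steps": [[0,0,2,0,0],[0,0,4,0,0],[0,0,6,0,0],[0,0,8,0,0],[0,0,10,0,0],[0,0,12,0,0]]}}

```text
clock: 9.62
eef_pos: [512.3, 8.2, 61.9]
eef_rot: [-3.139, -0.0, 1.759]
wrist_force: [-7.4, -1.7, -1.8]
finger_gap: 11.9
finger_force: 40.0
```

Request:
{"method": "arm_command", "body": {"steps": [[0,0,2,0,0],[0,0,4,0,0],[0,0,6,0,0],[0,0,8,0,0],[0,0,10,0,0]]}}

```text
clock: 10.25
eef_pos: [519.0, 9.5, 61.9]
eef_rot: [-3.131, -0.001, 1.759]
wrist_force: [-41.7, -9.2, 25.5]
finger_gap: 11.7
finger_force: 40.0
```

```bash
python3 rd.py
```

```text
10.25 stage TCP [-82.33   0.61  61.93] F stage [-42.7  -1.2  25.5] M [-0.19  7.51  0.02] gap 11.74
```

Jammed: the pane is being pressed onto the bed under the lips (Fz +25 N). I back off, raise it about 1 mm and retry.

Request:
{"method": "arm_command", "body": {"steps": [[0,0,-6,0,0],[0,0,-12,0,0],[0,0,-16,0,0],[0,0,-16,-1,0],[0,0,-16,-1,0]]}}

```text
clock: 10.88
eef_pos: [506.9, 7.0, 63.4]
eef_rot: [-3.141, -0.0, 1.759]
wrist_force: [-4.7, -1.1, -4.0]
finger_gap: 11.5
finger_force: 40.0
```

```bash
python3 rd.py; python3 look.py l2.png
```

```text
10.88 stage TCP [-94.66   0.44  63.35] F stage [-4.8 -0.2 -4. ] M [-0.18  1.08  0.02] gap 11.47
{'eef_pos': array([506.951,   7.055,  63.253]), 'eef_rot': array([-3.141, -0.   ,  1.759]), 'wrist_force': array([-4.523, -0.496, -3.198]), 'finger_gap': np.float64(11.974)}
expected pane [5.33475e+02 1.21030e+01 1.88000e-01]
```

View pics/l2.png

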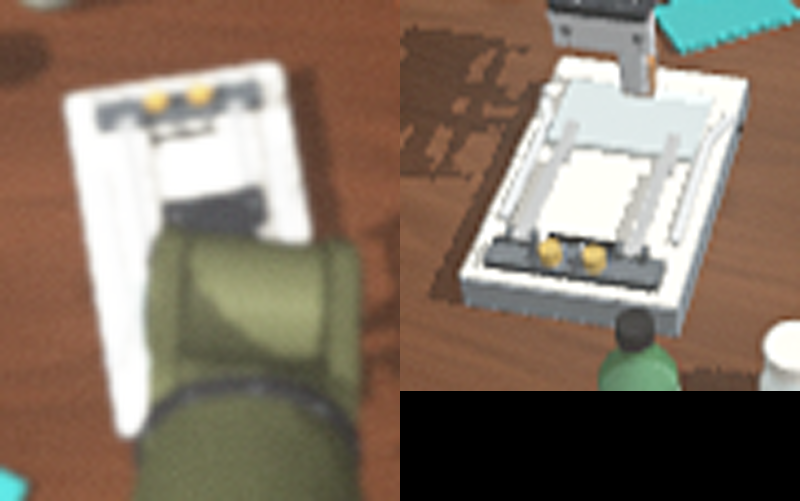

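The pane sits squarely between the rails with its leading edge under both lips, near (640,140) in the scene half. Now I advance again, slightly higher.

Request:
{"method": "arm_command", "body": {"steps": [[0,0,2,-0.3,0],[0,0,4,-0.3,0],[0,0,6,-0.3,0],[0,0,8,-0.3,0],[0,0,9,-0.3,0]]}}

```text
clock: 11.6
eef_pos: [515.2, 8.8, 63.1]
eef_rot: [-3.139, -0.001, 1.759]
wrist_force: [-8.9, -2.0, -5.8]
finger_gap: 12.0
finger_force: 40.0
```

```bash
python3 rd.py
```

```text
11.6 stage TCP [-86.18   0.61  63.07] F stage [-9.1 -0.3 -5.8] M [-0.07  2.17 -0.  ] gap 11.97
```

Request:
{"method": "arm_command", "body": {"steps": [[0,0,2,-0.3,0],[0,0,4,-0.3,0],[0,0,6,-0.3,0],[0,0,8,-0.3,0]]}}

```text
clock: 12.1
eef_pos: [521.4, 10.1, 62.6]
eef_rot: [-3.134, -0.001, 1.759]
wrist_force: [-6.0, 0.1, -7.3]
finger_gap: 11.8
finger_force: 40.0
```

```bash
python3 rd.py
```

```text
12.1 stage TCP [-79.89   0.72  62.64] F stage [-5.8  1.2 -7.3] M [0.07 1.52 0.02] gap 11.81
```

Request:
{"method": "arm_command", "body": {"steps": [[0,0,1,-0.6,0],[0,0,3,-0.6,0],[0,0,5,-0.6,0],[0,0,7,-0.6,0],[0,0,9,-0.6,0]]}}

```text
clock: 12.72
eef_pos: [532.9, 12.0, 64.6]
eef_rot: [-3.141, -0.0, 1.759]
wrist_force: [-4.3, 0.0, -9.1]
finger_gap: 12.1
finger_force: 40.0
```

```bash
python3 rd.py
```

```text
12.72 stage TCP [-68.27   0.43  64.58] F stage [-4.3  0.8 -9.1] M [-0.    1.42  0.02] gap 12.05
```

Request:
{"method": "arm_command", "body": {"steps": [[0,0,3,0.5,0],[0,0,6,1,0],[0,0,9,1.3,0],[0,0,12,1.3,0],[0,0,15,1.3,0],[0,0,18,1.3,0],[0,0,21,1.3,0],[0,0,24,1.3,0],[0,0,27,1.3,0],[0,0,30,1.3,0]]}}

```text
clock: 13.98
eef_pos: [562.4, 17.6, 63.3]
eef_rot: [3.142, 0.0, 1.759]
wrist_force: [-4.4, -1.1, -6.9]
finger_gap: 11.9
finger_force: 40.0
```

```bash
python3 rd.py
```

```text
13.97 stage TCP [-38.15   0.43  63.34] F stage [-4.5 -0.3 -6.9] M [-0.02  1.13  0.04] gap 11.95
```

Request:
{"method": "arm_command", "body": {"steps": [[0,0,3,0,0],[0,0,6,0,0],[0,0,9,0,0],[0,0,12,0,0],[0,0,15,0,0],[0,0,17,0,0]]}}

```text
clock: 14.72
eef_pos: [579.2, 20.8, 63.4]
eef_rot: [3.141, 0.0, 1.759]
wrist_force: [-4.1, -0.6, -7.2]
finger_gap: 12.1
finger_force: 40.0
```

Request:
{"method": "arm_command", "body": {"steps": [[0,0,1,0.3,0],[0,0,2,0.3,0],[0,0,3,0.3,0],[0,0,4,0.3,0],[0,0,5,0.3,0],[0,0,6,0.3,0]]}}

```text
clock: 15.48
eef_pos: [584.9, 21.9, 63.1]
eef_rot: [3.142, 0.0, 1.759]
wrist_force: [-3.9, 0.1, -7.7]
finger_gap: 11.8
finger_force: 40.0
```

```bash
python3 rd.py
```

```text
15.47 stage TCP [-15.29   0.44  63.05] F stage [-3.8  0.8 -7.7] M [-0.08  0.92 -0.  ] gap 11.79
```

Request:
{"method": "arm_command", "body": {"steps": [[0,0,1,0.2,0],[0,0,2,0.2,0],[0,0,3,0.2,0],[0,0,4,0.2,0],[0,0,4,0.2,0]]}}

```text
clock: 16.1
eef_pos: [589.0, 22.6, 63.0]
eef_rot: [3.141, 0.0, 1.759]
wrist_force: [-1.8, 0.3, -6.9]
finger_gap: 11.9
finger_force: 40.0
```

Request:
{"method": "arm_command", "body": {"steps": [[0,0,1,0,0],[0,0,2,0,0],[0,0,2,0,0]]}}

```text
clock: 16.48
eef_pos: [591.8, 23.1, 63.5]
eef_rot: [3.139, 0.0, 1.759]
wrist_force: [4.2, 1.0, -6.1]
finger_gap: 11.9
finger_force: 40.0
```

Request:
{"method": "arm_command", "body": {"steps": [[0,0,1,0,0],[0,0,2,0,0],[0,0,2,0,0]]}}

```text
clock: 16.85
eef_pos: [592.7, 23.3, 63.1]
eef_rot: [-3.142, 0.0, 1.759]
wrist_force: [2.1, -0.1, -0.2]
finger_gap: 11.9
finger_force: 40.0
```

Clips have come off the glass (Fz is back to about 0). Now I feel for the buffer.

Request:
{"method": "arm_command", "body": {"steps": [[0,0,1,0,0],[0,0,2,0,0],[0,0,2,0,0]]}}

```text
clock: 17.23
eef_pos: [594.7, 23.7, 62.8]
eef_rot: [-3.141, 0.0, 1.759]
wrist_force: [0.6, 0.8, -1.2]
finger_gap: 12.1
finger_force: 40.0
```

```bash
python3 rd.py
```

```text
17.23 stage TCP [-5.35  0.41 62.81] F stage [ 0.7  0.6 -1.2] M [-0.09  0.08 -0.03] gap 12.07
```

Request:
{"method": "arm_command", "body": {"steps": [[0,0,0.5,0,0],[0,0,1,0,0],[0,0,1,0,0]]}}

```text
clock: 17.6
eef_pos: [595.6, 23.9, 62.8]
eef_rot: [-3.142, 0.0, 1.759]
wrist_force: [0.8, 1.2, -1.6]
finger_gap: 11.7
finger_force: 40.0
```

Request:
{"method": "arm_command", "body": {"steps": [[0,0,0.5,0,0],[0,0,1,0,0],[0,0,1,0,0]]}}

```text
clock: 17.98
eef_pos: [596.4, 24.1, 62.8]
eef_rot: [-3.141, -0.0, 1.759]
wrist_force: [-4.1, -0.5, 1.0]
finger_gap: 11.6
finger_force: 40.0
```

Request:
{"method": "arm_command", "body": {"steps": [[0,0,0.5,0,0],[0,0,1,0,0],[0,0,1,0,0]]}}

```text
clock: 18.35
eef_pos: [597.1, 24.2, 62.8]
eef_rot: [-3.14, -0.0, 1.759]
wrist_force: [-8.2, -1.7, 3.1]
finger_gap: 11.6
finger_force: 40.0
```

Request:
{"method": "arm_command", "body": {"steps": [[0,0,-0.4,0.3,0],[0,0,-0.8,0.6,0],[0,0,-0.8,0.6,0]]}}

```text
clock: 18.73
eef_pos: [596.6, 24.1, 62.2]
eef_rot: [-3.141, -0.0, 1.759]
wrist_force: [-5.3, -1.5, 0.1]
finger_gap: 11.5
finger_force: 40.0
```

```bash
python3 rd.py
```

```text
18.73 stage TCP [-3.34  0.43 62.2 ] F stage [-5.5 -0.4  0.1] M [-0.05  0.95 -0.1 ] gap 11.55
```

Light contact with the buffer at about 5 N. Next I open the fingers a little and go straight up.

Request:
{"method": "arm_command", "body": {"steps": [[0.25,0,0,0,0],[0.25,0,0,0,0],[0.25,0,0,0,0],[0.25,0,0,-10,0],[0.25,0,0,-25,0],[0.25,0,0,-50,0],[0.25,0,0,-90,0],[0.25,0,-40,-130,0],[0.25,0,-90,-130,0],[0.25,0,-140,-130,0],[0.25,0,-190,-130,0],[0.25,0,-190,-130,0]]}}

```text
clock: 20.23
eef_pos: [408.5, -11.7, 193.6]
eef_rot: [3.14, 0.001, 1.758]
wrist_force: [-0.7, 0.4, -0.3]
finger_gap: 23.3
finger_force: 0.0
```

Run:
```python
from h import *
out=[]
for n in('top','scene'):
    c=imaging.camera(n);uv=np.array([proj(c,(600+x*.982-y*.187,24+x*.187+y*.982,40)) for x in(-145,105) for y in(-80,80)])
    a=uv.min(0).astype(int);b=uv.max(0).astype(int);out.append(cv2.resize(c['img'][a[1]:b[1],a[0]:b[0]],(400,560),interpolation=cv2.INTER_CUBIC) if n=='top' else cv2.resize(c['img'][a[1]:b[1],a[0]:b[0]],(400,560),interpolation=cv2.INTER_CUBIC))
save(np.hstack(out),'end.png')
```

```text
(no output)
```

View pics/end.png

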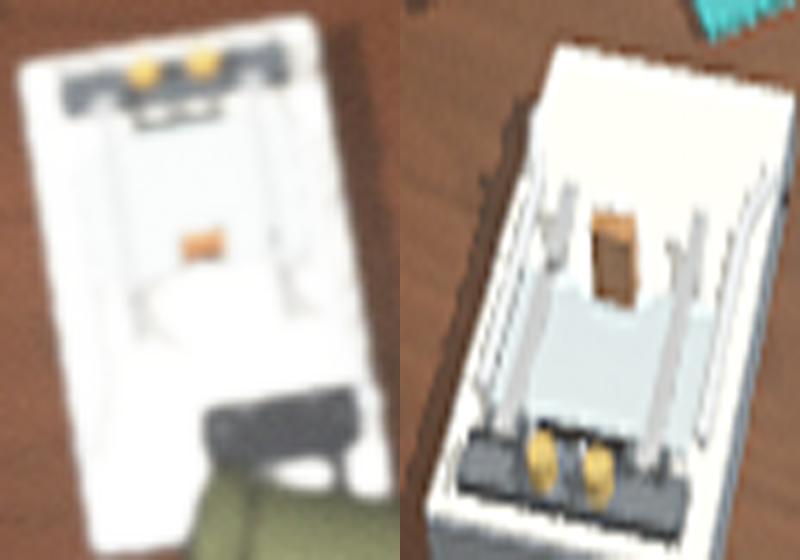

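The pane lies against the buffer at the end block. Both clip noses, at (555,255) and (682,262), are down behind its trailing edge, and the gripper is clear.

```bash
python3 -c "
from cell import job;print(job.sign_off())"
```

```text
the job is handed in; nothing more can be done
None
```

The glass pane is in the light box, home against the buffer with both clips down behind it. The gripper is released and clear, and the job is handed in at about 20 s of the 70 s allowed. On the way in the pane jammed once against the bed under the clip lips (peak reading about 43 N at the wrist); I backed off, raised it 1 mm and it slid in gently from there.

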